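# Pack the wick reel under the case in a repair kit tray

## Robot

A 6-joint arm with a two-finger parallel gripper is mounted at the origin on a cart in front of the work surface, level with it; the furniture and walls round the work are solid. World frame = base frame: x ahead of the robot, y to its left, z up, the work surface at z = 0. Lengths are in m, angles in rad, forces in N, time in s.
With the tool pointing down it reaches from about 0.35 to 0.725 m from the base axis. Payload 6 kg.
Tool frame: the origin (TCP) lies at the very end of the fingers, on their centre line; the grasp point (between the pads) lies 19 mm behind it; z points along the fingers, y is the direction in which the jaws open and shut (so a half turn about z gives the same grasp; the last joint's range is limited). The gripper opens to 85 mm and grips with 20 to 120 N. Pads are 22 mm wide; open, the fingers measure 114 mm over their backs; the gripper's body (76 mm by 85 mm) begins 54 mm behind the grasp point. The pads swing forward as they close: fully open they stand 13 mm farther back than shut.
Start: joints at [-0.996, 0.04, 0.085, 0, -1.615, -0.334], TCP at [0.143, -0.583, 0.231] pointing down, gripper open.
Joint ranges: [-2.56, 2.56], [-1.29, 2.01], [-1.08, 1.49], [-3.29, 1.98], [-2.81, -0.18], [-2.99, 2.99]. Speed limits (rad/s): [2.57, 2.57, 3.01, 3.14, 3.14, 3.14].

## Interface

Orientations are given as a unit quaternion [w, x, y, z].
In Python, from plant import bot, claw, optics gives the robot as it stands. Calls block until the motion is done:
- bot.move_to(position, orientation): joint-space move of the TCP to a pose.
- bot.move_l(position, frame=None, speed=0.15, guard=None): straight line of the TCP; frame=None keeps the orientation; speed is the mean speed in m/s. With guard (N) it stops when the force on the tool has changed by that much, and returns True; else False.
- bot.set_joints(angles): joint-space move.
- claw.grip(opening, strength=None): finger opening in m; strength is the grip in N (None keeps the last); returns when the fingers have stopped.
- bot.pause(seconds).
- bot.solve_ik(position, orientation): joint angles nearest the present ones, or None.
- optics.get_image(name): name is "side" or "top"; returns the picture (384x512x3 uint8, red, green, blue); there is no depth.
- optics.camera_params(name): a dict with "vfov" (degrees; the focal length in pixels is half the picture's height over the tangent of half this angle, whatever the lens; pixels are square), "cx", "cy" (the principal point, pixels), "k1" (the pictures are not rectified: a ray, as slopes to the right and down, at radius r is drawn at 1 + k1 r^2 times it, then the intrinsics apply), "R" (3x3) and "t" (3): a world point X has camera coordinates R X + t. Camera axes: x right, y down, z forward; pixel columns grow to the right and rows downward; lengths in m; the calibration is good to about 2 mm. A picture is of the moment at which its call begins. camera_params takes no time and is no camera call.
A pose or a line that the arm cannot do raises bot.Unreachable and nothing moves.
- bot.close_job(): hands the job in, once; it reports no verdict.
Readings, each from a call of its own:
- bot.current_t(): time.
- bot.current_qpos(): joint angles.
- bot.current_joint_vel(): joint speeds.
- bot.current_joint_efforts(): joint torques, N m.
- bot.current_ee_pos(): TCP position.
- bot.current_ee_rot(): TCP orientation.
- bot.current_contact_force(): force on the tool from outside, world axes, zero at the start.
- bot.current_torque(): the same for the moment, N m.
- bot.current_opening(): finger opening in m.
Only numpy, scipy, OpenCV 4.12 (cv2) and the standard library are available. Lean on these libraries where they do the work, as an engineer would, in place of code of your own. Each camera call takes 0.05 s, during which the arm holds its last target.

## Task

Pack the kit tray: first lay the small flat wick reel down in the pocket in the middle of the tray. Then set the black hinged case over it, right way up and flat on the tray between the four corner guides, so that it covers the reel, and let go of everything.

Things in the scene. Friction and masses are not known exactly. Their poses are not given: they have to be found in the camera images.
- kit_tray: Kit tray fixed on the teal mat, 150 x 120 mm (its x, y): black base, aluminium deck 17 mm above the origin. Origin: centre of its underside, on the mat (3 mm above the bench); z up. Four black L-shaped corner guides, up to 31 mm above the origin, flare outwards and enclose the case's nest, 66 mm (x) by 90 mm (y) at the deck, centred on the tray; on the two x sides the gaps between guides are 53 mm wide.
- pocket (a point): Centre of the floor of the pocket in the middle of the tray, 6 mm above the tray's underside and 11 mm below the deck; axes as the tray's. The pocket measures 50 mm (x) by 58 mm (y). A channel as deep, 30 mm wide, runs from it along the tray's x both ways, 65 mm from the centre: room for fingers that close along x.
- reel_mid (a point): The small flat reel of wick, 38 mm in diameter and 10 mm high, lying flat on the bench, 30 g. The point is its centre, half-way up (5 mm above its underside); z is its axis. Not to be taken for the larger, 56 mm wide and 34 mm high reel of wire. A fixed shelf, 0.43 m up, overhangs the far side of the bench from about 0.6 (left) to 0.7 m (middle) ahead of the robot: keep the arm clear.
- case_mid (a point): The black hinged case, a closed block 54 mm (its x) by 76 mm (its y), 32 mm high, 60 to 130 g, lying on the bench right way up. The point is its centre, half-way up (16 mm above its underside); grasp it across its x. Fits the nest with its x along the tray's x, either way round. Not to be taken for the little black box, 22 x 45 x 16 mm.
Mind the look-alikes: they are no part of the job. Of the things that look like the part that bears reel_mid, the smallest one is meant. Leave any blue look-alike of the part that bears case_mid alone.

How it is judged:
By the outcome, as a careful person would: the job done as asked, in the order asked, and still so for the second after the job is handed in, with the robot touching nothing.
It also fails if it takes over 64 s, if anything falls off the work surface, if the arm or the gripper's body presses on something with over 40 N, if the wrist force passes 120 N, or if a joint passes its speed limit or range.

## Working session

There is one attempt and no reset: what is moved stays moved. The work goes in short steps, each a Python script; the robot and the scene stay as the last script left them, time stands still between calls to the robot, and variables do not carry over. Pictures are saved under pics/ and viewed, and the job is handed in when it is done.

```bash
mkdir -p pics; ls
python3 - <<'E'
from plant import bot, claw, optics
import cv2
for n in ("top","side"):
    im=optics.get_image(n); cv2.imwrite(f"pics/{n}0.png",im[:,:,::-1])
    print(n,optics.camera_params(n))
print(bot.current_t(),bot.current_ee_pos(),bot.current_ee_rot(),bot.current_opening())
E
```

```text
pics
top {'vfov': 44.79578060912287, 'cx': 257.6810393715554, 'cy': 189.00941212013745, 'k1': -0.05497186247855774, 'R': array([[ 0.015284  , -0.9998789 ,  0.00292858],
       [-0.99339633, -0.01551787, -0.11367903],
       [ 0.11371071, -0.00117177, -0.99351321]]), 't': array([0.07012289, 0.4809415 , 1.317241  ])}
side {'vfov': 50.86708674919643, 'cx': 253.34006155342726, 'cy': 191.45036182879952, 'k1': -0.12277291521183158, 'R': array([[-0.88777042, -0.46011732,  0.01247923],
       [-0.41116317,  0.78054603, -0.47084259],
       [ 0.20690222, -0.42313113, -0.88212897]]), 't': array([0.4698055 , 0.16831242, 1.41311645])}
0.1 [ 0.14308799 -0.58238302  0.23037342] [-1.56576080e-04 -1.20105872e-01  9.92760763e-01  7.89402190e-04] 0.08592099957948139
```

View pics/top0.png

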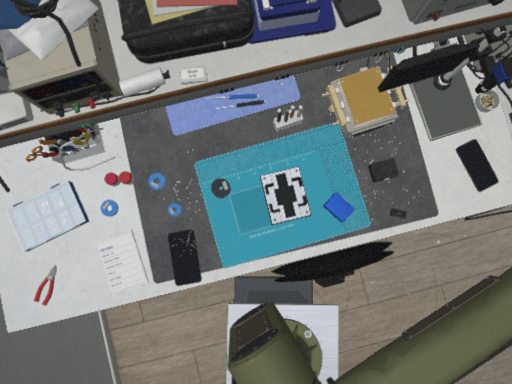

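View pics/side0.png

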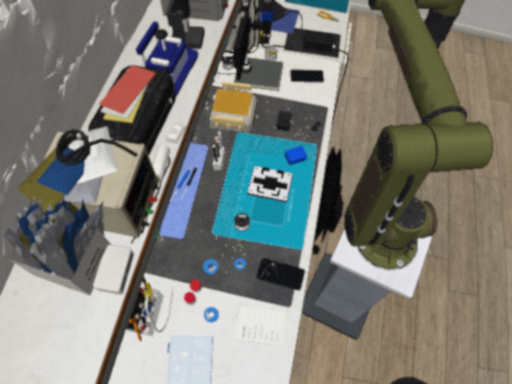

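The top view shows blue reels at (157,181), (109,208) and (175,210). The last is the smallest, so it is probably the reel meant. The black case is at (383,170), the little black box at (398,213), the blue look-alike at (339,207) and the tray at (287,195). I'll confirm these in enlarged crops.

Run:
```python
import cv2,numpy as np
t=cv2.imread("pics/top0.png");s=cv2.imread("pics/side0.png")
def crop(im,x,y,w,h,k):
    return cv2.resize(im[y:y+h,x:x+w],None,fx=k,fy=k,interpolation=cv2.INTER_CUBIC)
cv2.imwrite("pics/c_reel.png",np.hstack([crop(t,90,165,100,60,4),crop(s,195,250,60,60,4)[:, :240]]))
cv2.imwrite("pics/c_tray.png",crop(t,250,155,75,75,8))
cv2.imwrite("pics/c_case.png",np.hstack([crop(t,360,150,55,75,7),crop(s,265,100,55,75,7)]))
cv2.imwrite("pics/c_tray_s.png",crop(s,235,150,75,60,8))
```

```text
(no output)
```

View pics/c_reel.png

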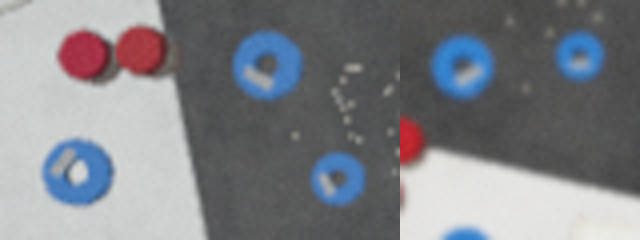

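View pics/c_tray.png

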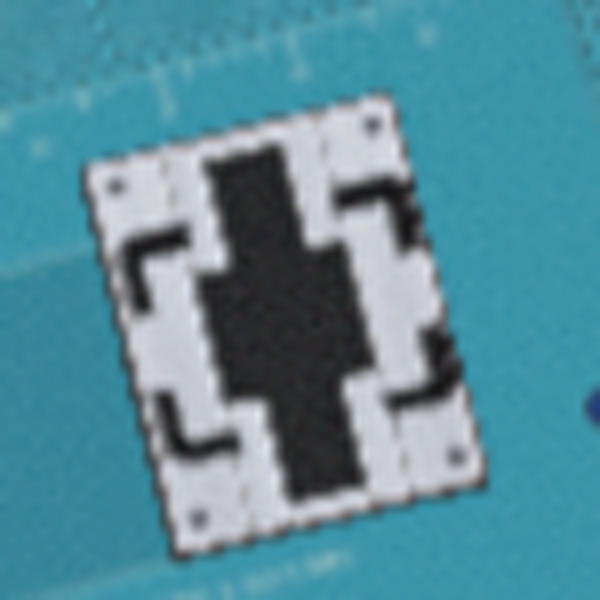

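View pics/c_case.png

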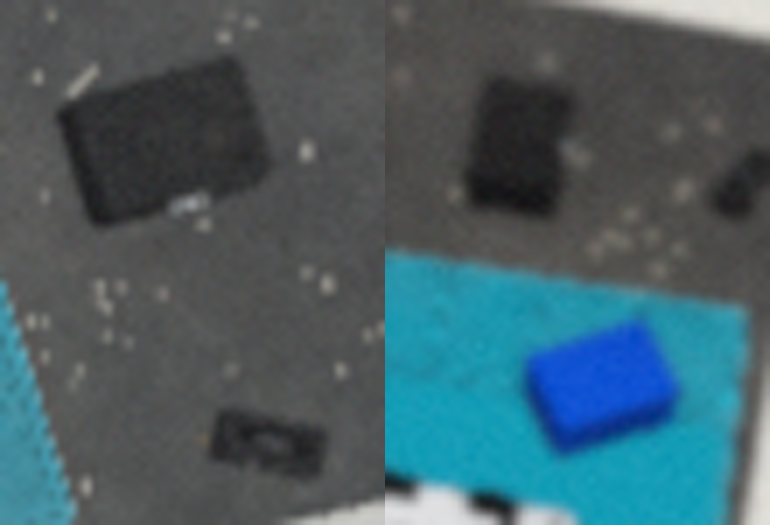

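View pics/c_tray_s.png

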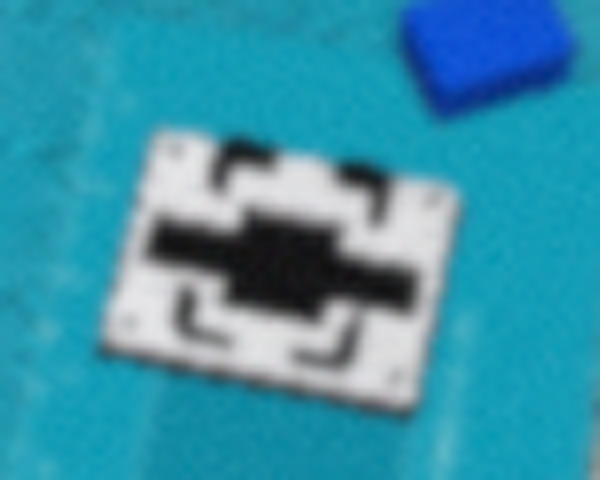

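Crops: top (175,210) is clearly the smallest of the three blue reels. The black case with its latch is at (383,170), and the much smaller black box is at (398,213). Next I'll triangulate the tray from its deck corners, the reel from its blob in both views, and the case by fitting a box outline.

```bash
cat > h.py <<'E'
import numpy as np, cv2
from plant import bot, claw, optics
from scipy.optimize import least_squares
P={n:optics.camera_params(n) for n in("top","side")}
def proj(n,X):
    p=P[n];X=np.atleast_2d(X);c=X@p["R"].T+p["t"];s=c[:,:2]/c[:,2:]
    s=s*(1+p["k1"]*(s**2).sum(1,keepdims=True));f=192/np.tan(np.radians(p["vfov"]/2))
    return s*f+[p["cx"],p["cy"]]
def at_z(n,uv,z):
    r=least_squares(lambda q:(proj(n,[q[0],q[1],z])[0]-uv),[.5,0]); return r.x
def tri(ut,us):
    r=least_squares(lambda q:np.r_[proj("top",q)[0]-ut,proj("side",q)[0]-us],[.5,0,0]); return r.x,r.fun
def rect(cx,cy,yaw,lx,ly,z):
    c,s=np.cos(yaw),np.sin(yaw);d=np.array([[1,1],[1,-1],[-1,-1],[-1,1]])*[lx/2,ly/2]
    return np.c_[d@np.array([[c,s],[-s,c]])+[cx,cy],np.full(4,z)]
def unc(pts,x0,y0,k): return (np.array(pts,float)+.5)/k-.5+[x0,y0]
E
python3 - <<'E'
from h import *
for n in P: print(n,"cam",(-P[n]["R"].T@P[n]["t"]).round(3))
tt=unc([(88,165),(390,93),(487,487),(178,558)],250,155,8)
ts=unc([(160,130),(462,188),(418,402),(105,345)],235,150,8)
for n,q in(("top",tt),("side",ts)):
    w=np.array([at_z(n,u,.02) for u in q]);print(n,w.round(4).tolist(),"c",w.mean(0).round(4),"len",np.linalg.norm(w-np.roll(w,-1,0),axis=1).round(4))
    e=[w[(i+1)%4]-w[i] for i in range(4)];print([np.degrees(np.arctan2(v[1],v[0])).round(1) for v in e])
for n in P:
    im=cv2.imread(f"pics/{n}0.png").astype(float)
    x,y,w=(165,200,20) [0:3] if n=="top" else (230,254,20)
    c=im[y:y+w,x:x+w]; m=np.clip((c[:,:,0]-c[:,:,2]-20)/80,0,1)
    yy,xx=np.mgrid[y:y+w,x:x+w]
    b=(m>.5).astype(np.uint8);cs,_=cv2.findContours(b,cv2.RETR_EXTERNAL,cv2.CHAIN_APPROX_NONE);k=max(cs,key=cv2.contourArea)
    (u,v),r=cv2.minEnclosingCircle(k);uv=cv2.fitEllipse(k);print(n,"reel",uv,(u,v,r),"world z.01",at_z(n,(u,v),.008),at_z(n,uv[0],.008))
E
```

```text
top cam [0.327 0.079 1.363]
side cam [0.194 0.683 1.32 ]
top [[0.5213, 0.0698], [0.5496, -0.0401], [0.4062, -0.0759], [0.379, 0.0353]] c [ 0.464  -0.0027] len [0.1134 0.1477 0.1145 0.1464]
[np.float64(-75.6), np.float64(-166.0), np.float64(103.8), np.float64(13.6)]
side [[0.5453, -0.0405], [0.4054, -0.0784], [0.3759, 0.0332], [0.5147, 0.0733]] c [ 0.4603 -0.0031] len [0.1449 0.1154 0.1445 0.1179]
[np.float64(-164.8), np.float64(104.8), np.float64(16.1), np.float64(-75.0)]
top reel ((9.065589904785156, 9.229024887084961), (12.190139770507812, 12.633411407470703), 55.714019775390625) (9.0, 9.25, 6.600289344787598) world z.01 [1.03793789 0.86705937] [1.03800652 0.86685318]
side reel ((9.549232482910156, 9.572678565979004), (11.138139724731445, 11.36051082611084), 28.685955047607422) (9.681818008422852, 9.681818008422852, 5.956206798553467) world z.01 [ 2.16962103 -0.31928894] [ 2.17117497 -0.31968511]
```

```bash
cat > m.py <<'E'
from h import *
def blob(m):
    cs,_=cv2.findContours(m.astype(np.uint8),cv2.RETR_EXTERNAL,cv2.CHAIN_APPROX_NONE);return max(cs,key=cv2.contourArea)
def up(im,x,y,w,h,k): return cv2.resize(im[y:y+h,x:x+w],None,fx=k,fy=k,interpolation=cv2.INTER_CUBIC).astype(float)
E
python3 - <<'E'
from m import *
rc={}
for n in P:
    im=cv2.imread(f"pics/{n}0.png")
    x,y=(163,198) if n=="top" else (228,252)
    c=up(im,x,y,24,24,8);k=blob((c[:,:,0]-c[:,:,2])>60)
    e=cv2.fitEllipse(k);uv=unc([e[0]],x,y,8)[0];rc[n]=uv
    print(n,"reel uv",uv.round(2),"axes px",np.array(e[1])/8,"world",at_z(n,uv,.007).round(4))
    x,y,w,h=(250,155,75,75) if n=="top" else (235,150,75,60)
    c=up(im,x,y,w,h,8);k=blob(c[:,:,2]>130)
    hull=cv2.convexHull(k);r=cv2.boxPoints(cv2.minAreaRect(hull));M=cv2.moments(hull)
    q=unc(hull[:,0],x,y,8);Wd=np.array([at_z(n,u,.02) for u in q])*1000
    R=cv2.minAreaRect(Wd.astype(np.float32));print(n,"tray minrect mm",R)
print("tri reel",tri(rc["top"],rc["side"]))
# case: corners top face at z=.032
a=unc([(60,115),(235,57),(270,165),(100,225)],360,150,7)
for u in a: print(at_z("top",u,.032).round(4), at_z("top",u,0).round(4))
E
python3 - <<'E'
import cv2,numpy as np
t=cv2.imread("pics/top0.png");s=cv2.imread("pics/side0.png")
def crop(im,x,y,w,h,k):
    a=cv2.resize(im[y:y+h,x:x+w],None,fx=k,fy=k,interpolation=cv2.INTER_CUBIC).astype(float)
    return np.clip((a-15)*2.6,0,255).astype(np.uint8)
cv2.imwrite("pics/c_case2.png",np.hstack([crop(t,365,155,36,30,11),crop(s,273,105,30,30,11)]))
E
```

```text
top reel uv [174.09 209.27] axes px [12.94164658 13.28909969] world [0.4188 0.3206]
top tray minrect mm ((464.9749755859375, -2.4457931518554688), (146.2104949951172, 115.66487121582031), 14.598523139953613)
side reel uv [239.55 263.6 ] axes px [11.83935928 12.11154842] world [0.416  0.3198]
side tray minrect mm ((461.8304748535156, -2.0160369873046875), (147.4559326171875, 120.71304321289062), 14.373793601989746)
tri reel (array([0.41755502, 0.32025811, 0.00738951]), array([ 0.08679773,  0.41263311, -0.46886443, -0.13454562]))
[ 0.5515 -0.2421] [ 0.5569 -0.2499]
[ 0.5773 -0.3159] [ 0.5833 -0.3254]
[ 0.532  -0.3297] [ 0.537  -0.3395]
[ 0.5058 -0.2582] [ 0.5101 -0.2663]
```

View pics/c_case2.png

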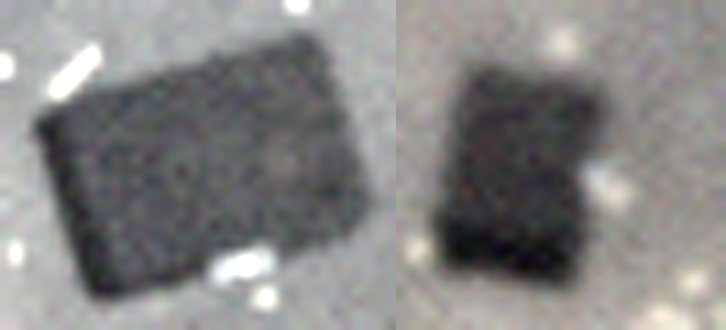

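Run:
```python
from m import *
ct=unc([(70,108),(318,38),(365,205),(112,295)],365,155,11)
cb=unc([(37,122),(95,300)],365,155,11)
ss=unc([(45,210),(79,70),(205,92)],273,105,11)
sb=unc([(45,265),(178,280)],273,105,11)
def f(q,w=("top","side")):
    T=rect(*q,.054,.076,.032);B=rect(*q,.054,.076,0);r=[]
    if "top" in w: r+=[proj("top",T)-ct,proj("top",B[[0,3]])-cb]
    if "side" in w: r+=[proj("side",T[:3])-ss,proj("side",B[[0,3]])-sb]
    return np.vstack(r).ravel()
for w in(("top",),("side",),("top","side")):
    r=least_squares(f,[.54,-.28,.27],args=(w,));print(w,r.x.round(4),np.degrees(r.x[2]).round(1),np.abs(r.fun).max().round(2), np.hypot(*r.x[:2]))
q=r.x
tq=(.4634,-.0022,np.radians(14.5))
out=[]
for n,(x,y) in(("top",(365,155)),("side",(270,102))):
    im=cv2.imread(f"pics/{n}0.png");k=10
    c=np.clip((up(im,x,y,36,36,k)-15)*2.5,0,255).astype(np.uint8)
    for z in(0,.032):
        p=((proj(n,rect(*q,.054,.076,z))-[x,y]+.5)*k-.5).round().astype(int);cv2.polylines(c,[p],True,(0,255,255) if z else (0,128,255),1)
    out.append(c)
o2=[]
for n,(x,y) in(("top",(250,155)),("side",(235,145))):
    im=cv2.imread(f"pics/{n}0.png");k=5
    c=np.clip(up(im,x,y,75,75,k),0,255).astype(np.uint8)
    for l,z in(((.15,.12),.02),((.05,.058),.02),((.13,.03),.02)):
        p=((proj(n,rect(*tq,*l,z))-[x,y]+.5)*k-.5).round().astype(int);cv2.polylines(c,[p],True,(0,0,255),1)
    o2.append(c)
cv2.imwrite("pics/ov1.png",np.hstack(out));cv2.imwrite("pics/ov2.png",np.hstack(o2))
```

```text
('top',) [ 0.5436 -0.2904  0.2925] 16.8 2.1 0.6162691616186012
('side',) [ 0.5397 -0.2919  0.3014] 17.3 1.23 0.6136152579113285
('top', 'side') [ 0.5424 -0.2908  0.2925] 16.8 2.26 0.6154156728423603
```

View pics/ov1.png

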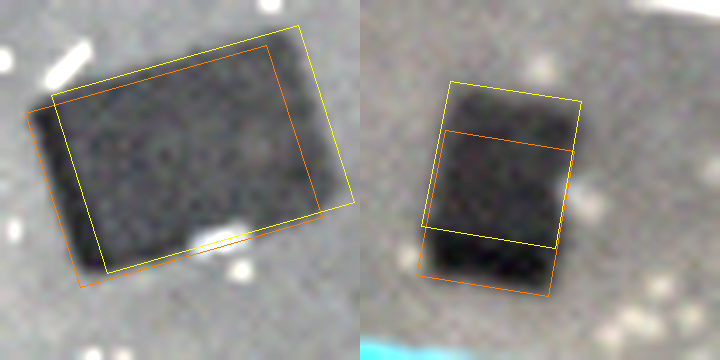

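View pics/ov2.png

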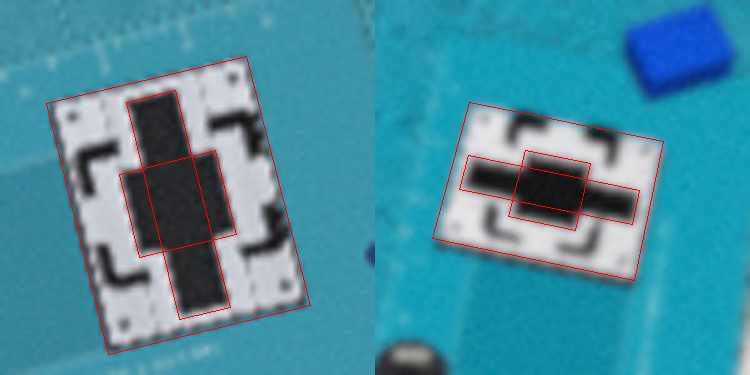

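The overlays fit to within about 2 mm. Before moving, I'll check the height of the black bristly object at the near bench edge and how reachable the planned poses are.

```bash
cat >> h.py <<'E'
from scipy.spatial.transform import Rotation as Ro
def quat(phi):
    a,b=np.cos(phi),np.sin(phi);M=np.array([[-b,a,0],[a,b,0],[0,0,-1.]]).T
    q=Ro.from_matrix(M).as_quat();return [q[3],q[0],q[1],q[2]]
TR=np.array([.4634,-.0022]);TY=np.radians(14.5)
REEL=np.array([.4176,.3203]);CASE=np.array([.5420,-.2910]);CY=np.radians(16.8)
E
python3 - <<'E'
from h import *
print("ends",tri((275,272),(318,250)),tri((393,250),(337,150)),"mid",tri((335,262),(328,200)))
for nm,p,ph in(("reel",REEL,TY),("tray",TR,TY),("case",CASE,CY)):
  for add in(0,np.pi):
    for z in(.005,.2):
      j=bot.solve_ik([*p,z],quat(ph+add)); print(nm,add,z,None if j is None else np.round(j,2))
t=cv2.imread("pics/top0.png")[225:295,225:405]
s=cv2.imread("pics/side0.png")[140:260,290:380]
cv2.imwrite("pics/chair.png",np.hstack([cv2.resize(t,(540,210)),cv2.resize(s,(158,210))]))
E
```

```text
ends (array([ 0.21216693,  0.00751274, -0.35820123]), array([ 0.43515077,  2.15134391, -2.60495199, -0.56146819])) (array([ 0.30721319, -0.35544894, -0.1189591 ]), array([ 0.07539155,  0.36266047, -0.49637954, -0.10093537])) mid (array([ 0.25903618, -0.1968728 , -0.2735116 ]), array([ 0.20103853,  0.98057009, -1.25959302, -0.26291072]))
reel 0 0.005 [ 1.04 -0.06 -0.44  0.   -1.2   2.36]
reel 0 0.2 [ 1.04 -0.16 -0.16  0.   -1.57  2.36]
reel 3.141592653589793 0.005 [ 1.04 -0.06 -0.44  0.   -1.2  -0.78]
reel 3.141592653589793 0.2 [ 1.04 -0.16 -0.16  0.   -1.57 -0.78]
tray 0 0.005 [ 0.43 -0.25 -0.6   0.   -1.22  2.96]
tray 0 0.2 [ 0.43 -0.34 -0.31  0.   -1.6   2.96]
tray 3.141592653589793 0.005 [ 0.43 -0.25 -0.6   0.   -1.22 -0.18]
tray 3.141592653589793 0.2 [ 0.43 -0.34 -0.31  0.   -1.6  -0.18]
case 0 0.005 [-0.17  0.17 -0.19  0.   -1.21 -2.68]
case 0 0.2 [-0.17  0.08  0.07  0.   -1.56 -2.68]
case 3.141592653589793 0.005 [-0.17  0.17 -0.19  0.   -1.21  0.46]
case 3.141592653589793 0.2 [-0.17  0.08  0.07  0.   -1.56  0.46]
```

View pics/chair.png

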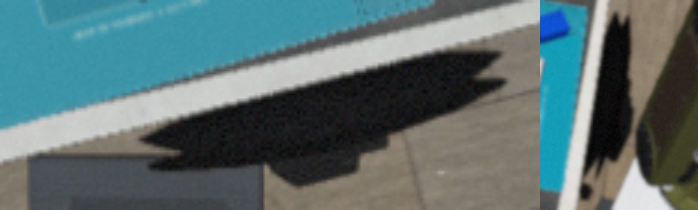

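That object lies below bench level, so it is no obstacle. The half-turned grasp is well inside the last joint's range, so I'll go for the reel.

Run:
```python
from h import *
Q=quat(TY+np.pi)
claw.grip(.056,25)
bot.move_to([*REEL,.12],Q)
print(bot.current_t(),bot.current_opening(),bot.current_ee_pos())
bot.move_l([*REEL,.03],speed=.15)
h=bot.move_l([*REEL,-.004],speed=.03,guard=4)
p=bot.current_ee_pos();print("hit",h,p,bot.current_contact_force(),bot.current_t())
im=optics.get_image("top");cv2.imwrite("pics/top1.png",cv2.resize(im[180:240,140:220,::-1],None,fx=8,fy=8,interpolation=cv2.INTER_CUBIC))
im=optics.get_image("side");cv2.imwrite("pics/side1.png",cv2.resize(im[230:300,200:280,::-1],None,fx=8,fy=8,interpolation=cv2.INTER_CUBIC))
```

```text
3.825 0.056141599907503385 [0.41796289 0.31990459 0.12008671]
hit False [ 0.41766859  0.32042194 -0.00382414] [-0.26946173  0.44965894  0.60720338] 5.8583
```

View pics/side1.png

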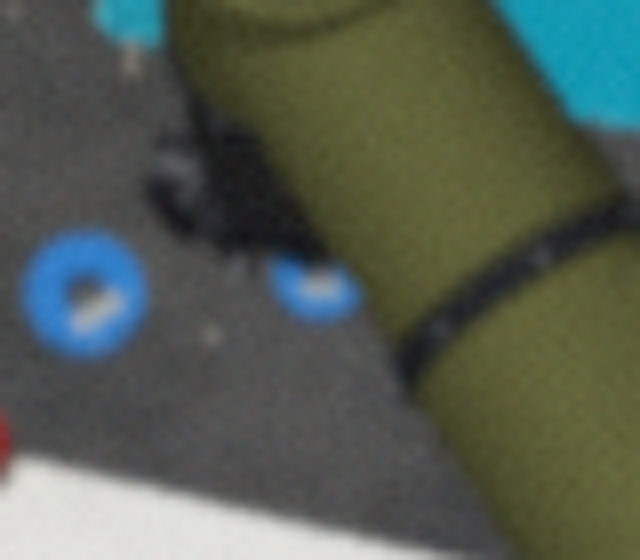

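The side view shows the gripper straddling the small reel, at about (316,285) in the crop. The tips haven't touched at z = -4 mm, as expected since the open pads stand farther back. I'll close a little higher and lift.

Run:
```python
from h import *
bot.move_l([*REEL,.0005],speed=.05)
claw.grip(.0,25)
print(bot.current_opening(),bot.current_contact_force(),bot.current_ee_pos())
bot.move_l([*REEL,.1],speed=.15)
print(bot.current_opening(),bot.current_contact_force(),bot.current_t())
Q=quat(TY+np.pi)
bot.move_to([*TR,.1],Q)
print(bot.current_opening(),bot.current_ee_pos(),bot.current_t())
for n,(x,y) in(("top",(247,150)),("side",(230,140))):
    im=optics.get_image(n);cv2.imwrite(f"pics/{n}2.png",cv2.resize(im[y:y+80,x:x+90,::-1],None,fx=8,fy=7,interpolation=cv2.INTER_CUBIC))
```

```text
0.036461116163622756 [-0.8486832   0.33229517  1.78764153] [0.41771623 0.32039389 0.0007534 ]
0.03641259756677573 [-0.03476732 -0.34781591 -1.15371894] 7.3333
0.0366202675187809 [ 0.46349258 -0.00154153  0.09984767] 8.5667
```

View pics/side2.png

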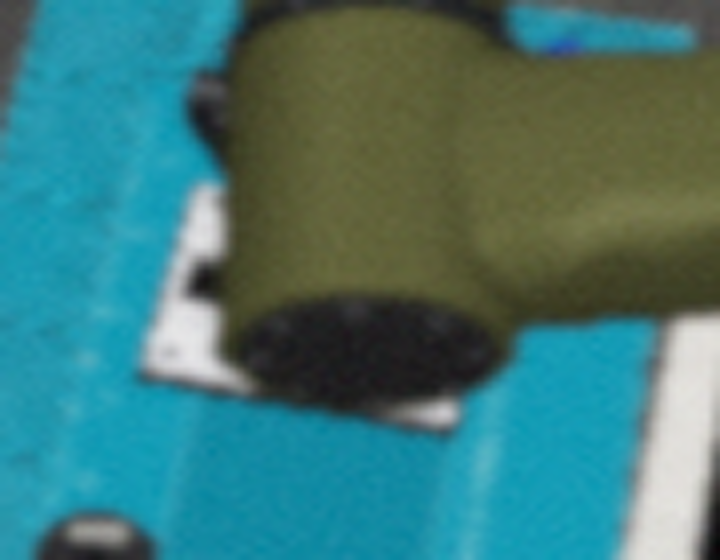

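The wrist hides the held reel, but the opening stays at 36.5 mm, so it is gripped. I'll lower it with a guard. The floor contact should come at TCP z ≈ 0.0095; about 0.020 would mean it landed on the deck.

Run:
```python
from h import *
bot.move_l([*TR,.04],speed=.15)
h=bot.move_l([*TR,.0075],speed=.03,guard=4)
print("hit",h,bot.current_ee_pos(),bot.current_contact_force(),bot.current_torque())
if bot.current_ee_pos()[2]<.013:
    claw.grip(.056); print(bot.current_opening(),bot.current_contact_force())
    bot.move_l([*TR,.15],speed=.15)
    bot.move_to([*CASE,.15],quat(CY+np.pi)); claw.grip(.083,40)
    print(bot.current_t(),bot.current_opening(),bot.current_ee_pos())
    for n,(x,y) in(("top",(247,150)),("side",(230,140))):
        im=optics.get_image(n);cv2.imwrite(f"pics/{n}3.png",im[:,:,::-1]);cv2.imwrite(f"pics/{n}3c.png",cv2.resize(im[y:y+80,x:x+90,::-1],None,fx=7,fy=7,interpolation=cv2.INTER_CUBIC))
```

```text
hit True [ 0.46314984 -0.00231273  0.01036984] [-0.49191101  0.09433851  3.54204595] [0.17782924 0.25902147 0.01763836]
0.05595245658067121 [ 0.21836434 -0.26491222  0.56207266]
13.075 0.08295021180823295 [ 0.5421989  -0.29044431  0.15030686]
```

```bash
python3 -c "
import cv2,numpy as np,os
if os.path.exists('pics/top3c.png'): cv2.imwrite('pics/b3.png',np.hstack([cv2.resize(cv2.imread(f'pics/{n}3c.png'),(400,356)) for n in('top','side')]))"
```

```text
(no output)
```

View pics/b3.png

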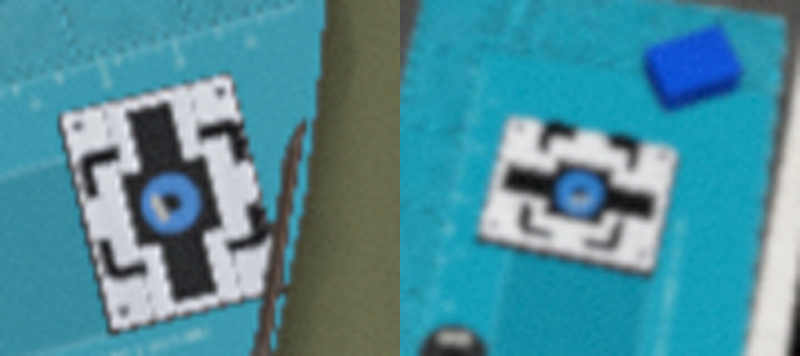

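The reel lies flat in the pocket in both views: top crop (170,203), centred. Now the case.

Run:
```python
from h import *
bot.move_l([*CASE,.06],speed=.15)
h=bot.move_l([*CASE,.0005],speed=.06,guard=5)
print("hit",h,bot.current_ee_pos(),bot.current_contact_force())
if not h:
    claw.grip(0,40);print(bot.current_opening(),bot.current_contact_force(),bot.current_ee_pos())
    bot.move_l([*CASE,.12],speed=.12);print(bot.current_opening(),bot.current_contact_force(),bot.current_t())
    for n,(x,y) in(("top",(340,120)),("side",(250,70))):
        im=optics.get_image(n);cv2.imwrite(f"pics/{n}4.png",im[:,:,::-1])
    cv2.imwrite("pics/b4.png",np.hstack([cv2.resize(cv2.imread(f"pics/{n}4.png")[y:y+100,x:x+110],(396,360)) for n,(x,y) in(("top",(330,120)),("side",(240,70)))]))
```

```text
hit False [ 0.54238463 -0.29111892  0.00109545] [ 0.33329634 -0.0566603   0.40673731]
0.054696200413896306 [0.25322288 0.10799153 3.06613348] [ 0.54243851 -0.29110982  0.00115805]
0.0543964806062233 [ 0.32023119 -1.27382777 -0.88943183] 16.5917
```

View pics/b4.png

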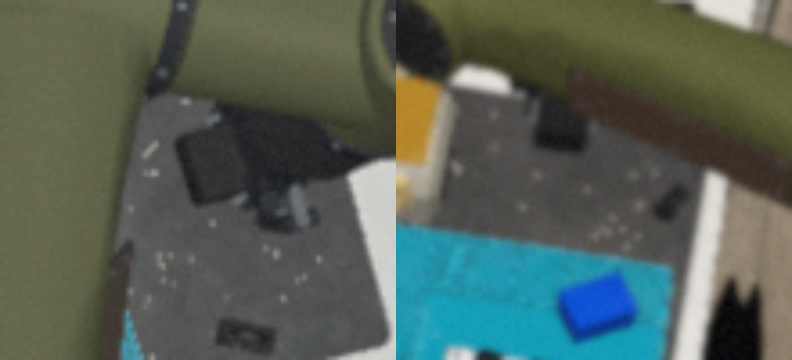

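The case is held at 54.4 mm opening and level. I'll check how far it sits off-centre in the grip along its y by comparing the visible end with the model.

Run:
```python
from h import *
out=[]
for n,(x,y) in(("top",(368,140)),("side",(265,82))):
    k=9;im=cv2.imread(f"pics/{n}4.png")[y:y+44,x:x+44]
    c=np.clip((cv2.resize(im,None,fx=k,fy=k,interpolation=cv2.INTER_CUBIC).astype(float)-10)*2.3,0,255).astype(np.uint8)
    for z,col in((.119,(0,128,255)),(.151,(0,255,255))):
        p=((proj(n,rect(*CASE,CY,.054,.076,z))-[x,y]+.5)*k-.5).round().astype(int);cv2.polylines(c,[p],True,col,1)
    out.append(c)
cv2.imwrite("pics/b5.png",np.hstack(out))
```

```text
(no output)
```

View pics/b5.png

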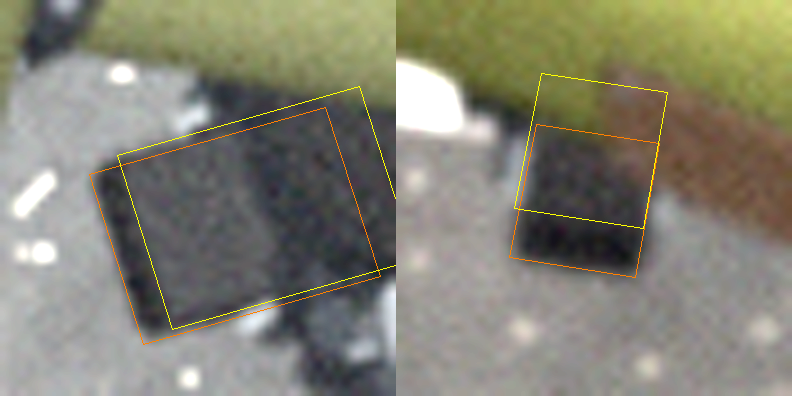

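The held case matches the model within about 1 mm in both views. Now I'll place it; deck contact should come at TCP z ≈ 0.021.

Run:
```python
from h import *
bot.move_to([*TR,.12],quat(TY+np.pi))
bot.move_l([*TR,.06],speed=.12)
h=bot.move_l([*TR,.017],speed=.03,guard=5)
print("hit",h,bot.current_ee_pos(),bot.current_contact_force(),bot.current_torque(),bot.current_opening(),bot.current_t())
```

```text
hit True [ 0.46336327 -0.00224583  0.02175401] [0.24165096 0.55825795 2.1314734 ] [ 0.13989098  0.01001567 -0.00940378] 0.05428177915962329 19.6417
```

Contact came at 21.8 mm, so the case is on the deck. I'll release, retreat and look.

Run:
```python
from h import *
claw.grip(.066);print(bot.current_opening(),bot.current_contact_force())
bot.move_l([*TR,.15],speed=.12)
bot.move_to([.45,-.38,.22],quat(CY+np.pi))
print(bot.current_t(),bot.current_contact_force())
out=[]
for n,(x,y) in(("top",(255,160)),("side",(238,150))):
    im=optics.get_image(n)[:,:,::-1];k=6;cv2.imwrite(f"pics/{n}6.png",im)
    c=cv2.resize(im[y:y+66,x:x+66],None,fx=k,fy=k,interpolation=cv2.INTER_CUBIC);d=c.copy()
    for z,col in((.02,(0,128,255)),(.052,(0,255,255))):
        p=((proj(n,rect(*TR,TY,.054,.076,z))-[x,y]+.5)*k-.5).round().astype(int);cv2.polylines(d,[p],True,col,1)
    out.append(np.vstack([c[:300],d[:300]]))
cv2.imwrite("pics/b6.png",np.hstack(out))
```

```text
0.06598047056940497 [-0.11005585  0.11821562 -0.37986167]
22.575 [-0.75923376  1.23905697  0.47864212]
```

View pics/b6.png

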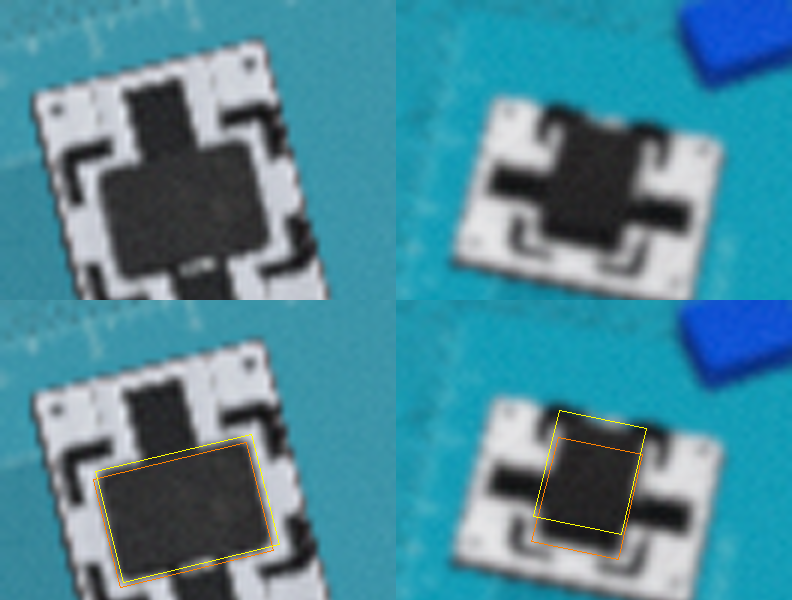

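The case sits square between the four guides in both views: top crop about (185,210), with bare deck showing on each side and the latch side still facing the robot. It covers the reel, and the gripper is clear. Handing in.

Run:
```python
from plant import bot
bot.close_job();print(bot.current_t())
```

```text
the job is handed in; nothing more can be done
the job is handed in; nothing more can be done
```

The tray is packed and the job handed in at about 22.6 s, inside the 64 s limit. The smallest blue reel is in the pocket and the black hinged case is over it between the four guides, with nothing gripped. The close call reported no verdict.

- **Reel:** It touched the pocket floor at TCP z 10.4 mm, against about 9.5 mm expected. Both cameras showed it flat and centred before the case went on.
- **Case:** It touched the deck at 21.8 mm, against about 21 mm expected. It matched its model outline within 1 mm while held. After release, both views showed it flat, square and clear of the guides, and the gripper was well away.
- **Disagreements:** The two cameras differed by 3–4 mm in x on the tray and case, so I used a value between them. The reel read 36.5 mm between the fingers rather than 38 mm. In the last side view, the case's upper edge sat slightly below the model outline, similar to the offset seen before the case was moved. None of these affected the fit.

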